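# Hook the oiled scraper out of its rack and hang it on the rail

## Robot

A 6-joint arm with a two-finger parallel gripper is mounted at the origin on the work surface. World frame = base frame: x ahead of the robot, y to its left, z up, the work surface at z = 0. Lengths are in m, angles in rad, forces in N, time in s.
With the tool pointing down it reaches from about 0.4 to 0.825 m from the base axis. Payload 7 kg.
Tool frame: the origin (TCP) lies at the very end of the fingers, on their centre line; the grasp point (between the pads) lies 19 mm behind it; z points along the fingers, y is the line along which they close (so a half turn about z gives the same grasp; the last joint's range is limited). The gripper opens to 88 mm and grips with 3 to 60 N. Pads are 19 mm wide; open, the fingers measure 130 mm over their backs; the gripper's body (78 mm by 193 mm) begins 47 mm behind the grasp point.
Start: joints at [-0.851, 0.359, 0.012, 0, -1.224, -0.288], TCP at [0.282, -0.613, 0.227] pointing down, gripper open.
Joint ranges: [-3.07, 3.07], [-1.43, 2.12], [-1.02, 1.25], [-3.03, 1.67], [-3.05, -0], [-3.03, 3.03]. Speed limits (rad/s): [2.39, 2.39, 3.01, 3.14, 3.14, 3.14].

## Interface

Orientations are given as a unit quaternion [w, x, y, z].
In Python, from workcell import ctrl gives the robot as it stands.
- The arm moves only by the tool servo_tool, never from a script. Its argument "targets" is a list of rows, each a list of 5 numbers: the shift along the tool's x, y, z in mm, then the turn about the tool's z in rad, then the opening, from 0 (shut) to 1 (fully open). In form: [[x, y, z, spin, gripper], ...]. A call has 1 to 8 rows; each row is the pose to reach, as a shift and turn from the pose commanded when the call began, along the tool's axes at that moment; what a row does not reach only later rows make up. A row lasts 1/12 s, in which the tool goes at most 41.7 mm and 7.16 degrees, less where a joint would pass 70% of its speed; a pose out of reach is approached as far as the arm can. A call with a gripper value outside its range is refused whole. The fingers move at their own pace and stop on an object; "force" is the grip in N (left out, the last holds). Time passes only in rows, so rows that repeat a pose let the fingers close. It gives the time, the measured TCP pose, the force, the opening and the grip force at its end, in the units of the state.
- ctrl.get_state(): the state, without advancing time (a new reading comes with each control period).
- ctrl.read_camera(name): name is "side" or "top" or "wrist"; returns (picture, depth): 480x640x3 uint8, blue, green, red; 480x640 float32, m along the optical axis (not along the pixel's ray), 0 where there is no reading.
- ctrl.calibration(name): a dict with "fov_y" (degrees; the focal length in pixels is half the picture's height over the tangent of half this angle, whatever the lens; pixels are square), "cx", "cy" (the principal point, pixels), "world_to_cam" (4x4, takes a point from world to camera coordinates); the wrist camera has in their place "mount" (4x4, takes a point from camera to tool coordinates, whose origin is the TCP and whose axes are the flange's). Camera axes: x right, y up, looking along -z (the intrinsics and any distortion apply to the point x, -y, -z); pixel columns grow to the right and rows downward; lengths in m; the calibration is good to about 2 mm. A picture is of the moment at which its call begins: read the wrist's pose just before it. calibration takes no time and is no camera call.
- ctrl.close_job(): hands the job in; it is judged then, once.
The state is a dict: "time": time; "joints": joint angles; "qd": joint speeds; "tau": joint torques, N m; "tool_pos": TCP position; "tcp_rot": TCP orientation; "force": force on the tool from outside, world axes, zero at the start; "torque": the same for the moment, N m; "finger_gap": finger opening in m; "finger_force": force on a finger pad.
Only numpy, scipy, OpenCV 4.12 (cv2) and the standard library are available. Lean on these libraries where they do the work, as an engineer would, in place of code of your own. Each camera call takes 0.05 s, during which the arm holds its last target. There are 200 camera calls.

## Task

Take the S-hook off the rail, feel its lower end through the hanging hole of the flat all-steel scraper standing in the rack, draw the scraper out with the hook, and hang hook and scraper back on the rail so that the scraper hangs free and still. The scraper has just been oiled: handle it only by the hook, keep the gripper off it and do not drop it on the bench. Do not force the hook against the steel, and leave the other things where they are.

Things in the scene. Friction and masses are not known exactly. Their poses are not given: they have to be found in the camera images.
- hook_grip (a point): S-hook of bare 5 mm steel wire, 128 mm long, 45 g, hanging over the rail. Point: middle of the black rubber sleeve on its shank (10 mm thick along y, 11 mm along x, z -19 to +15 mm). Axes of all hook points: z up the shank, y along the rod it hangs on, x away from the robot; the S lies in x-z. Empty, it hangs with its top leaning 10 degrees to -x.
- hook_upper (a point): centre of the hook's upper bend, 22 mm in x and 18 mm in z from the sleeve's middle: a half circle, 22 mm radius to the middle of the wire, open downwards, its point 5 mm below this centre on the +x side (far side of the rod), the shank going down on the -x side, straight to 24 mm below the sleeve's middle, where the sideways bend starts.
- hook_lower (a point): where the centre of the lower bend (11 mm radius to mid-wire) would be if the wire were true: sleeve +22 mm x, -72 mm z. It runs from the shank at +x under this centre to a square-cut end at -13 mm x, +5.5 mm z, aimed up and 15 degrees to -x. The hand-bent wire below the sleeve is really stiffly bent aside: its end is off by up to 9 mm along + or - y, each time differently; poses omit this.
- scraper_hole (a point): middle of the 9 mm hanging hole of the one-piece flat steel scraper, loose in a slot of the rack, blade down: the only tool there with a flat steel handle. 4 mm thick, handle 32 mm wide, its end 10 mm past the hole. x runs up the scraper (38 degrees above level, away from the robot), y across, z out of its upper face. The hole is 119 mm above the bench, clear of the rack.
- scraper_blade (a point): middle of the scraper's blade edge, 145 mm from the hole, on the slot's floor; same axes. The blade is 60 mm wide and 55 mm long; 0.15 to 0.26 kg. It has 1.6 mm of play in the 60 mm deep slot, so its handle end lifts about 4 mm with under 1 N and then comes up hard; it slides out freely along its x.
- rail_mid (a point): hanging rail: a fixed level 10 mm steel rod, its axis 290 mm above the bench, on two wooden posts 380 mm apart; this point is the middle of the rod's axis, y runs along the rod, x away from the robot.
- rack_top (a point): fixed wooden tool rack, 264 mm wide and 115 mm deep, with three side-by-side slots (centres 80 mm apart) sloping up at 38 degrees away from the robot, each 60 mm deep along the slope under its upper board; the point is 85 mm above the bench, over the middle of the rack's base, level with the top of its side cheeks; y runs along the row of slots.
- file_handle (a point): middle of the round wooden handle (25 mm thick, 60 mm long) of a hand file standing in another slot of the rack; to be left alone.
- chisel_handle (a point): middle of the round wooden handle (23 mm thick, 55 mm long) of a chisel standing in another slot of the rack; to be left alone.
- brush_mid (a point): middle of a hand brush, 46 mm wide and 20 mm thick, hanging from the rail on its own wire loop near one end of the rod, its lower end 190 mm below the rod; to be left alone.
- glue: glue bottle, 64 mm across, 190 mm high, at the front of the bench; origin at the middle of its underside; to be left alone.
- tin: round tin, 76 mm across, 85 mm high; origin at the middle of its underside; to be left alone.
- tape: roll of tape lying flat, 100 mm across, 25 mm high; origin at the middle of its underside; to be left alone.

How it is judged:
By the outcome, as a careful person would: the job done as asked, in the order asked, and still so for the second after the job is handed in, with the robot touching nothing.
It also fails if it takes over 72 s, if anything falls off the work surface, if the arm or the gripper's body presses on something with over 40 N, if the wrist force passes 120 N, or if a joint passes its speed limit or range.

## Working session

There is one attempt and no reset: what is moved stays moved. The work goes in short steps, Python scripts to look and compute and a tool call to move; the robot and the scene stay as the last step left them, time stands still between calls to the robot, and variables do not carry over. Pictures are saved under pics/ and viewed, at most 10 in all, crops included, and the job is handed in when it is done.

Besides the shell and the picture viewer there is one more tool, called after "Emit:" in YAML: its name, and indented under it one key for each argument. servo_tool: Moves the arm, as the interface text tells. Its arguments: {"type":"object","properties":{"targets":{"type":"array"},"force":{"type":"number"}},"required":["targets"]}

```bash
ls; mkdir -p pics; cat > h.py <<'E'
import numpy as np, cv2
from scipy.spatial.transform import Rotation as R
from workcell import ctrl
def cam(name):
    c=ctrl.calibration(name); f=240/np.tan(np.radians(c["fov_y"])/2)
    if name=="wrist":
        s=ctrl.get_state(); T=np.eye(4); q=s["tcp_rot"]; T[:3,:3]=R.from_quat([q[1],q[2],q[3],q[0]]).as_matrix(); T[:3,3]=s["tool_pos"]
        C2W=T@np.array(c["mount"])
    else: C2W=np.linalg.inv(np.array(c["world_to_cam"]))
    return dict(f=f,cx=c["cx"],cy=c["cy"],C=C2W,raw=c)
def shot(name,fn=None):
    k=cam(name); im,d=ctrl.read_camera(name)
    if fn: cv2.imwrite("pics/"+fn+".png",im); np.save("pics/"+fn+".npy",d); np.save("pics/"+fn+"_k.npy",k,allow_pickle=True)
    return im,d,k
def load(fn): return cv2.imread("pics/"+fn+".png"),np.load("pics/"+fn+".npy"),np.load("pics/"+fn+"_k.npy",allow_pickle=True).item()
def und(k,u,v):
    K=np.array([[k["f"],0,k["cx"]],[0,k["f"],k["cy"]],[0,0,1]]); D=k["raw"].get("dist",k["raw"].get("distortion"))
    D=None if D is None else np.array(D,float)
    return cv2.undistortPoints(np.array([[[u,v]]],float),K,D)[0,0]
def ray(k,u,v):
    x,y=und(k,u,v); return k["C"][:3,3], k["C"][:3,:3]@np.array([x,-y,-1])
def pt(k,u,v,d): o,r=ray(k,u,v); return o+r*d
def onplane(k,u,v,p,n): o,r=ray(k,u,v); return o+r*(np.dot(np.subtract(p,o),n)/np.dot(r,n))
def onz(k,u,v,z): return onplane(k,u,v,[0,0,z],[0,0,1])
def proj(k,P):
    q=np.linalg.inv(k["C"])@np.append(P,1); q=np.array([q[0],-q[1],-q[2]])
    K=np.array([[k["f"],0,k["cx"]],[0,k["f"],k["cy"]],[0,0,1]]); D=k["raw"].get("dist",k["raw"].get("distortion"))
    return cv2.projectPoints(q.reshape(1,1,3),np.zeros(3),np.zeros(3),K,None if D is None else np.array(D,float))[0][0,0]
def cross(k1,p1,k2,p2):
    o1,r1=ray(k1,*p1);o2,r2=ray(k2,*p2)
    A=np.stack([r1,-r2],1); s=np.linalg.lstsq(A,o2-o1,rcond=None)[0]; a=o1+r1*s[0]; b=o2+r2*s[1]
    return (a+b)/2,np.linalg.norm(a-b)
E
python3 - <<'E'
from h import *
np.set_printoptions(precision=4,suppress=True)
for n in("side","top","wrist"):
    im,d,k=shot(n,n+"0"); print(n,k["raw"]); print(k["C"])
print(ctrl.get_state())
E
```

```text
pics
side {'fov_y': 48.10213930050403, 'cx': 311.7123728085212, 'cy': 237.61261246707153, 'world_to_cam': array([[-0.8913, -0.4534,  0.0073,  0.5308],
       [ 0.2482, -0.4744,  0.8446, -0.319 ],
       [-0.3795,  0.7546,  0.5353, -1.0699],
       [ 0.    ,  0.    ,  0.    ,  1.    ]])}
[[-0.8913  0.2482 -0.3795  0.1462]
 [-0.4534 -0.4744  0.7546  0.8966]
 [ 0.0073  0.8446  0.5353  0.8383]
 [ 0.      0.      0.      1.    ]]
top {'fov_y': 44.654316510637436, 'cx': 328.2385014561994, 'cy': 238.62689879775698, 'world_to_cam': array([[-0.0933, -0.9956, -0.0054,  0.0187],
       [ 0.973 , -0.0923,  0.2116, -0.6249],
       [-0.2112,  0.0145,  0.9773, -1.1272],
       [ 0.    ,  0.    ,  0.    ,  1.    ]])}
[[-0.0933  0.973  -0.2112  0.3716]
 [-0.9956 -0.0923  0.0145 -0.0228]
 [-0.0054  0.2116  0.9773  1.234 ]
 [ 0.      0.      0.      1.    ]]
wrist {'fov_y': 71.97427504442948, 'cx': 321.249677345087, 'cy': 242.49598145379105, 'mount': array([[ 0.0004,  0.9514,  0.308 ,  0.0825],
       [ 1.    , -0.0002, -0.0006,  0.0001],
       [-0.0005,  0.308 , -0.9514, -0.1577],
       [ 0.    ,  0.    ,  0.    ,  1.    ]])}
[[-0.4188 -0.8642 -0.2787  0.2074]
 [ 0.9081 -0.3979 -0.1307 -0.6473]
 [ 0.002  -0.3079  0.9514  0.3835]
 [ 0.      0.      0.      1.    ]]
{'time': 0.15, 'joints': array([-0.8509,  0.3592,  0.0113, -0.0003, -1.2241, -0.2881]), 'qd': array([ 0.0015, -0.0044,  0.0026,  0.0015,  0.0007, -0.0022]), 'tau': array([ -0.0002, -58.3277,  29.3292,   7.0012,   0.0088,  -0.0001]), 'tool_pos': array([ 0.2823, -0.6127,  0.2258]), 'tcp_rot': array([-0.0002, -0.2142,  0.9768,  0.0006]), 'force': array([-0.1865,  0.3145, -0.841 ]), 'torque': array([ 0.0167, -0.0311, -0.004 ]), 'finger_force': 0.0, 'finger_gap': 0.0873187514707254}
```

View pics/side0.png

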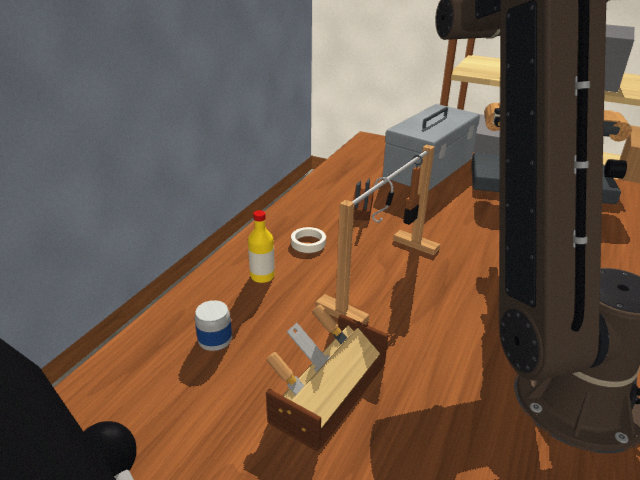

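View pics/top0.png

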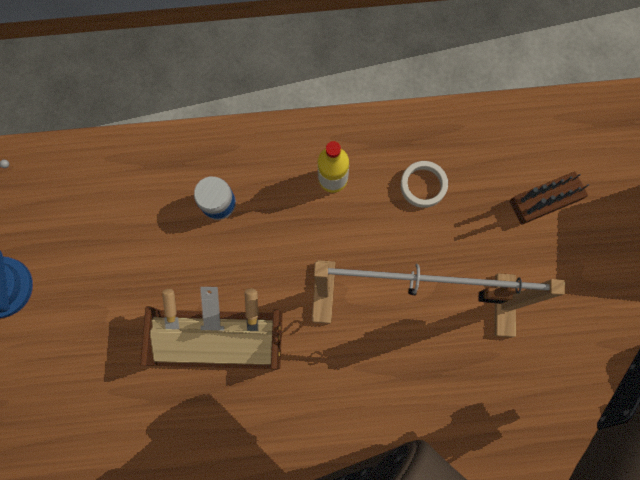

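```bash
python3 - <<'E'
from h import *
np.set_printoptions(precision=4,suppress=True)
im,d,k=load("top0"); si,sd,sk=load("side0")
# rail: bright thin line pixels on rows near the line
c=np.zeros((480,640),bool)
pts=[]
for u in list(range(338,400,4))+list(range(430,495,4)):
    v0=270+(u-325)*(288-270)/(557-325)
    col=im[:,u].astype(int).min(axis=1); vs=np.arange(int(v0)-8,int(v0)+9); w=np.clip(col[vs]-90,0,None)
    pts.append(onz(k,u,(vs*w).sum()/w.sum(),0.290))
pts=np.array(pts); A=np.polyfit(pts[:,1],pts[:,0],1); print("rail x=a*y+b",A, np.abs(np.polyval(A,pts[:,1])-pts[:,0]).max())
for u in(325,557): print(onz(k,u,270 if u==325 else 288,0.29))
print("hook",onz(k,415,278,0.312), "hole",onz(k,210,292,0.119),"depth",d[292,214],d[292,200],pt(k,214,295,d[295,214]))
a=cv2.resize(im[240:340,360:460],None,fx=4,fy=4,interpolation=cv2.INTER_CUBIC)
b=cv2.resize(im[270:370,150:250],None,fx=4,fy=4,interpolation=cv2.INTER_CUBIC)
cc=cv2.resize(si[150:250,340:440],None,fx=4,fy=4,interpolation=cv2.INTER_CUBIC)
e=cv2.resize(si[300:400,265:365],None,fx=4,fy=4,interpolation=cv2.INTER_CUBIC)
m=np.vstack([np.hstack([a,b]),np.hstack([cc,e])]); m=cv2.resize(m,(600,600)); cv2.imwrite("pics/m1.png",m)
E
```

```text
rail x=a*y+b [0.1693 0.5286] 0.0004139990725680054
[ 0.5239 -0.0266  0.29  ]
[ 0.4592 -0.398   0.29  ]
hook [ 0.4941 -0.1678  0.312 ] hole [0.5298 0.196  0.119 ] depth 1.1160382 1.239236 [0.5236 0.189  0.1173]
```

View pics/m1.png

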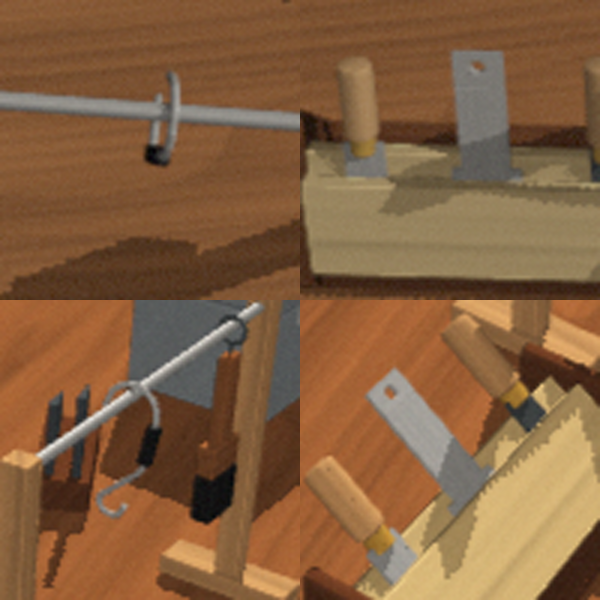

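Side view: the hook's sleeve is at (390,199) and its end at (374,215); the scraper hole is at (295,329). In the top view the hook is at about (415,278) and the hole at (209,292).

```bash
cat >> h.py <<'E'
def frame():
    s=ctrl.get_state(); q=s["tcp_rot"]; return s,R.from_quat([q[1],q[2],q[3],q[0]]).as_matrix()
def go(P,yaw=None):
    "tool shift mm + spin rad to world TCP P with tool-x heading yaw(deg)"
    s,M=frame(); d=M.T@(np.array(P)-s["tool_pos"])*1000; y0=np.degrees(np.arctan2(M[1,0],M[0,0]))
    sp=0 if yaw is None else -np.radians((yaw-y0+180)%360-180)
    print("t%.2f pos"%s["time"],s["tool_pos"].round(4),"yaw %.1f"%y0,"F",s["force"].round(1),"gap %.4f ff %.1f"%(s["finger_gap"],s["finger_force"]),"-> shift",d.round(1),"spin %.3f"%sp)
E
python3 - <<'E'
from h import *
np.set_printoptions(precision=4,suppress=True)
im,d,k=load("top0"); si,sd,sk=load("side0")
print("hole",cross(k,(209.3,291.8),sk,(295.3,329.3)), onz(k,209.3,291.8,.119), onz(sk,295.3,329.3,.119))
# scraper edges: grey low-saturation pixels with depth near
def edges(im,u0,u1,rows):
    hsv=cv2.cvtColor(im,cv2.COLOR_BGR2HSV); L=[];Rr=[]
    for v in rows:
        u=np.where(hsv[v,u0:u1,1]<50)[0]+u0; L.append((u.min(),v)); Rr.append((u.max()+1,v))
    return L,Rr
L,Rr=edges(im,190,230,range(296,318,2)); print(L,Rr)
n=[-np.sin(np.radians(38)),0,np.cos(np.radians(38))]; h=np.array([.53,.196,.119])
for E in(L,Rr):
    P=np.array([onplane(k,u,v,h,n) for u,v in E]); a=np.polyfit(P[:,0],P[:,1],1); print("edge yaw",np.degrees(np.arctan(a[0])),np.polyval(a,.52))
# black sleeve
for nm,I,K,(u0,u1,v0,v1) in(("top",im,k,(400,425,270,305)),("side",si,sk,(375,398,185,215))):
    m=np.zeros(I.shape[:2],np.uint8); m[v0:v1,u0:u1]=(I[v0:v1,u0:u1].max(axis=2)<45); vs,us=np.where(m); print(nm,us.mean(),vs.mean(),len(us),us.min(),us.max(),vs.min(),vs.max())
    if nm=="top": pt_=(us.mean(),vs.mean())
    else: ps=(us.mean(),vs.mean())
print("sleeve",cross(k,pt_,sk,ps), onz(k,*pt_,.262), onz(sk,*ps,.254))
print("rail in side: ", [proj(sk,[.5286+.1693*y,y,.29]) for y in(-.05,-.3)])
go([.475,-.165,.40],-9.6)
E
```

```text
hole (array([0.5312, 0.1977, 0.1186]), np.float64(0.0017342909665222647)) [0.5303 0.1974 0.119 ] [0.5319 0.1982 0.119 ]
[(np.int64(202), 296), (np.int64(202), 298), (np.int64(202), 300), (np.int64(202), 302), (np.int64(202), 304), (np.int64(202), 306), (np.int64(203), 308), (np.int64(203), 310), (np.int64(203), 312), (np.int64(203), 314), (np.int64(203), 316)] [(np.int64(218), 296), (np.int64(218), 298), (np.int64(218), 300), (np.int64(219), 302), (np.int64(219), 304), (np.int64(219), 306), (np.int64(219), 308), (np.int64(219), 310), (np.int64(219), 312), (np.int64(219), 314), (np.int64(219), 316)]
edge yaw -8.091571543280493 0.21367451601403342
edge yaw -8.085802242276058 0.18224617955971095
top 410.96 291.48 25 409 414 289 294
side 389.25 198.46875 64 386 393 192 205
sleeve (array([ 0.4808, -0.1678,  0.2493]), np.float64(0.0011364869003072993)) [ 0.4789 -0.1661  0.262 ] [ 0.4787 -0.1593  0.254 ]
rail in side:  [array([354.7326, 200.7642]), array([410.5583, 161.6175])]
t0.15 pos [ 0.2823 -0.6127  0.2258] yaw -155.3 F [-0.2  0.3 -0.8] gap 0.0873 ff 0.0 -> shift [-362.3  326.3 -173.8] spin -2.542
```

Emit:
servo_tool:
  targets:
    - [0,0,-120,-0.25,1]
    - [-40,20,-175,-0.5,1]
    - [-120,100,-175,-0.75,1]
    - [-150,130,-175,-0.95,1]
    - [-180,160,-175,-0.95,1]
    - [-210,190,-175,-0.95,1]
    - [-240,220,-175,-0.95,1]
    - [-270,240,-175,-0.95,1]

```text
time: 0.82
tool_pos: [0.3815, -0.3846, 0.3862]
tcp_rot: [0.0, -0.64, 0.769, -0.0]
force: [1.0, -0.6, -0.2]
finger_gap: 0.0878
finger_force: 0.0
```

```bash
python3 -c "
from h import *
go([.47,-.165,.40],-9.6)"
```

```text
t0.82 pos [ 0.3815 -0.3846  0.3862] yaw -100.5 F [ 1.  -0.6 -0.2] gap 0.0878 ff 0.0 -> shift [-232.   -47.2  -13.8] spin -1.586
```

Emit:
servo_tool:
  targets:
    - [-232,-47,-14,-0.9,1]
    - [-232,-47,-14,-0.9,1]
    - [-232,-47,-14,-0.9,1]
    - [-232,-47,-14,-0.9,1]
    - [-232,-47,-14,-0.9,1]
    - [-232,-47,-14,-0.9,1]
    - [-232,-47,-14,-0.9,1]
    - [-232,-47,-14,-0.9,1]

```text
time: 1.48
tool_pos: [0.4716, -0.1656, 0.3992]
tcp_rot: [-0.0, 0.911, -0.413, -0.0]
force: [-0.8, -1.0, 0.5]
finger_gap: 0.0876
finger_force: 0.0
```

```bash
python3 -c "
from h import *
go([.47,-.165,.40],-9.6)"
```

```text
t1.48 pos [ 0.4716 -0.1656  0.3992] yaw -48.7 F [-0.8 -1.   0.5] gap 0.0876 ff 0.0 -> shift [-1.5  0.8 -0.8] spin -0.683
```

Emit:
servo_tool:
  targets:
    - [0,0,20,-0.683,1]
    - [0,0,20,-0.683,1]
    - [0,0,20,-0.683,1]
    - [0,0,20,-0.683,1]
    - [0,0,20,-0.683,1]
    - [0,0,20,-0.683,1]
    - [0,0,20,-0.683,1]

```text
time: 2.07
tool_pos: [0.4707, -0.1681, 0.3792]
tcp_rot: [0.0, 0.996, -0.089, -0.0]
force: [0.6, 0.3, 0.3]
finger_gap: 0.0878
finger_force: 0.0
```

```bash
python3 -c "
from h import *
go([.477,-.167,.38],-9.6)
im,d,k=shot('wrist','w1'); print(proj(k,[.481,-.167,.254]),proj(k,[.5003,-.167,.29]))"
```

```text
t2.07 pos [ 0.4707 -0.1681  0.3792] yaw -10.2 F [0.6 0.3 0.3] gap 0.0878 ff 0.0 -> shift [ 6.  -2.2 -0.8] spin -0.011
[319.04587732 224.64422897] [314.18013215 212.61108955]
```

View pics/w1.png

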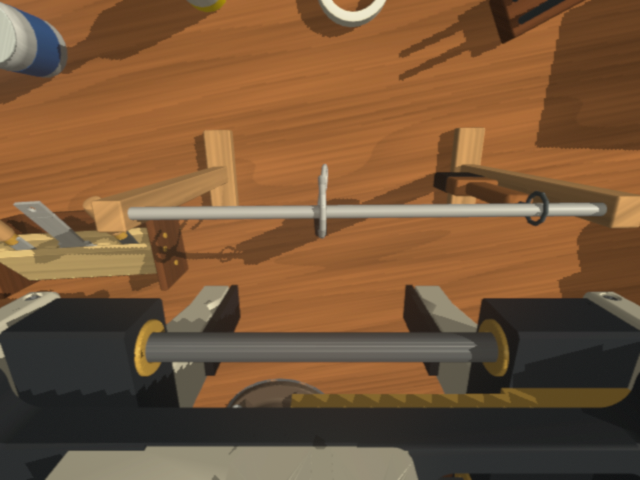

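Wrist view: the hook crosses the rail at about (322,213), with its far parts at (325,168). The fingers are clear on both sides of it.

```bash
python3 - <<'E'
from h import *
np.set_printoptions(precision=4,suppress=True)
im,d,k=load("w1"); ti,td,tk=load("top0"); si,sd,sk=load("side0")
for v in range(160,245,6):
    r=im[v,300:345].astype(int); sat=r.max(1)-r.min(1); u=np.where((sat<28)&(r.max(1)>70))[0]+300
    if len(u): 
        uc=u.mean(); dd=d[v,int(round(uc))]; print(v,u.min(),u.max(),pt(k,uc,v,dd))
for v in (263,266,270,290,293):
    r=ti[v,405:425].astype(int); sat=r.max(1)-r.min(1); u=np.where((sat<28))[0]+405; 
    if len(u): print("top",v,u, pt(tk,u.mean(),v,td[v,int(u.mean())]))
for v in range(192,206,2):
    r=si[v,375:398].astype(int); u=np.where(r.max(1)<50)[0]+375
    if len(u): print("side",v,u.min(),u.max(),pt(sk,u.mean(),v,sd[v,int(u.mean())]))
E
```

```text
166 323 325 [ 0.525  -0.1797  0.193 ]
172 322 326 [ 0.5196 -0.1787  0.198 ]
178 319 325 [ 0.5236 -0.1772  0.2787]
184 319 325 [ 0.5205 -0.1767  0.2892]
190 320 324 [ 0.5166 -0.176   0.2927]
196 319 323 [ 0.5129 -0.1746  0.2959]
202 318 323 [ 0.5088 -0.1735  0.2969]
208 300 344 [ 0.5046 -0.1738  0.2986]
214 300 344 [ 0.5006 -0.1731  0.3008]
220 319 325 [ 0.4958 -0.1722  0.2993]
226 319 325 [ 0.491  -0.1714  0.2983]
232 318 325 [ 0.4853 -0.17    0.2938]
top 266 [416 417 418] [ 0.5166 -0.1772  0.2884]
top 270 [417 418 419] [ 0.5088 -0.1768  0.2958]
top 290 [409 410 411 412 413 414 415 416] [ 0.4802 -0.1677  0.2704]
top 293 [409 410 411 412 413 414 415] [ 0.4752 -0.1661  0.2715]
side 192 389 389 [ 0.482  -0.1633  0.2681]
side 194 388 393 [ 0.4783 -0.164   0.2635]
side 196 388 392 [ 0.4785 -0.1625  0.2589]
side 198 387 391 [ 0.4806 -0.1631  0.253 ]
side 200 387 391 [ 0.4804 -0.1639  0.2474]
side 202 386 390 [ 0.4824 -0.164   0.2416]
side 204 386 390 [ 0.4807 -0.1599  0.2387]
```

Emit:
servo_tool:
  targets:
    - [7,-1.5,30,0.0,1]
    - [7,-1.5,60,0.0,1]
    - [7,-1.5,70,-0.01,1]
    - [7,-1.5,85,-0.01,1]
    - [7,-1.5,100,-0.01,1]
    - [7,-1.5,115,-0.01,1]
    - [7,-1.5,130,-0.01,1]
    - [7,-1.5,137,-0.01,1]

```text
time: 2.78
tool_pos: [0.4775, -0.1673, 0.2412]
tcp_rot: [0.0, 0.996, -0.085, -0.001]
force: [0.1, 0.3, -0.0]
finger_gap: 0.0877
finger_force: 0.0
```

```bash
python3 - <<'E'
from h import *
go([.478,-.168,.241],-9.6)
im,d,k=shot('side','s1'); cv2.imwrite('pics/s1c.png',cv2.resize(im[130:250,320:460],None,fx=4,fy=4,interpolation=cv2.INTER_CUBIC))
E
```

```text
t2.78 pos [ 0.4775 -0.1673  0.2412] yaw -9.7 F [ 0.1  0.3 -0. ] gap 0.0877 ff 0.0 -> shift [0.6 0.6 0.2] spin -0.002
```

View pics/s1c.png

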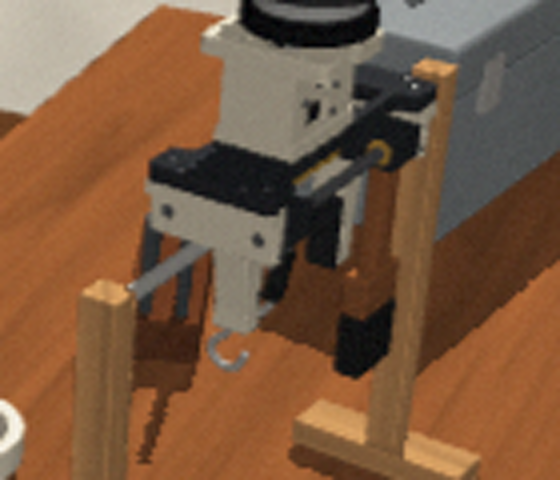

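The gripper sits over the hook and straddles the shank. Only the lower bend shows, at about (228,348) in the crop.

Emit:
servo_tool:
  targets:
    - [0,1,0,0,0]
    - [0,1,0,0,0]
    - [0,1,0,0,0]
    - [0,1,0,0,0]
    - [0,1,0,0,0]
    - [0,1,0,0,0]
    - [0,1,0,0,0]
    - [0,1,0,0,0]
  force: 40

```text
time: 3.5
tool_pos: [0.4782, -0.168, 0.2425]
tcp_rot: [-0.0, 0.997, -0.083, 0.0]
force: [-0.0, 0.0, 0.1]
finger_gap: 0.0396
finger_force: 0.0
```

Emit:
servo_tool:
  targets:
    - [0,0,0,0,0]
    - [0,0,0,0,0]
    - [0,0,0,0,0]
    - [0,0,0,0,0]
    - [0,0,0,0,0]
    - [0,0,0,0,0]
    - [0,0,0,0,0]
    - [0,0,0,0,0]

```text
time: 4.17
tool_pos: [0.4781, -0.168, 0.2424]
tcp_rot: [0.0, 0.997, -0.083, -0.0]
force: [-0.3, 0.1, -0.1]
finger_gap: 0.0097
finger_force: 40.0
```

Emit:
servo_tool:
  targets:
    - [0,0,-10,0,0]
    - [0,0,-25,0,0]
    - [0,0,-40,0,0]
    - [0,0,-55,0,0]
    - [-10,0,-56,0,0]
    - [-30,0,-56,0,0]
    - [-50,0,-56,0,0]
    - [-70,0,-56,0,0]

```text
time: 4.83
tool_pos: [0.4079, -0.1563, 0.2984]
tcp_rot: [-0.0, 0.997, -0.083, -0.0]
force: [-1.0, 0.1, 0.4]
finger_gap: 0.0098
finger_force: 40.0
```

```bash
python3 - <<'E'
from h import *
np.set_printoptions(precision=4,suppress=True)
# desired TCP with hook end over hole
go([.531-.02*.986-.03,.1977+.02*.14,.26],-8.1)
im,d,k=shot('side','s2'); cv2.imwrite('pics/s2c.png',cv2.resize(im[100:240,330:490],None,fx=4,fy=4,interpolation=cv2.INTER_CUBIC)); print(proj(k,ctrl.get_state()['tool_pos']))
E
```

```text
t4.83 pos [ 0.4079 -0.1563  0.2984] yaw -9.6 F [-1.   0.1  0.4] gap 0.0098 ff 40.0 -> shift [  13.  -364.    38.4] spin -0.026
[422.2966 188.5083]
```

View pics/s2c.png

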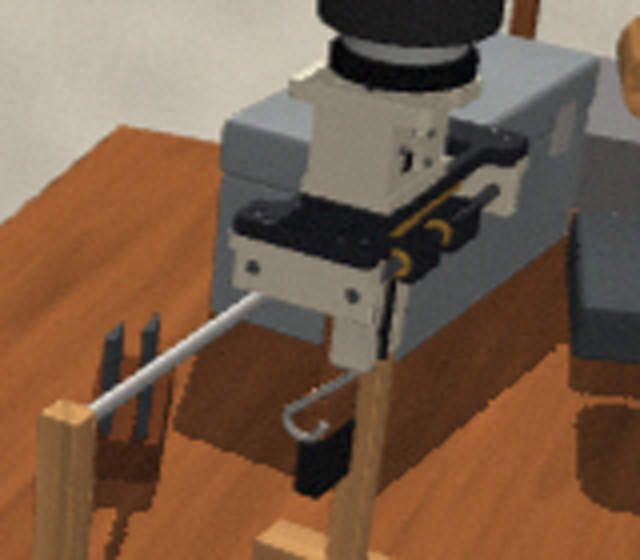

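The hook is held, with its lower bend at about (305,420) in the crop. The rod is clear, so I carry it to the rack.

Emit:
servo_tool:
  targets:
    - [0,-20,0,0,0]
    - [0,-55,0,0,0]
    - [0,-95,0,0,0]
    - [0,-135,0,0,0]
    - [0,-175,0,0,0]
    - [0,-215,0,0,0]
    - [0,-255,0,0,0]
    - [0,-290,0,0,0]

```text
time: 5.55
tool_pos: [0.4569, 0.1319, 0.2989]
tcp_rot: [-0.0, 0.997, -0.083, 0.0]
force: [0.8, -1.1, -0.3]
finger_gap: 0.0096
finger_force: 40.0
```

```bash
python3 -c "
from h import *
go([.50,.20,.26],-8.1)"
```

```text
t5.55 pos [0.4569 0.1319 0.2989] yaw -9.5 F [ 0.8 -1.1 -0.3] gap 0.0096 ff 40.0 -> shift [ 31.2 -74.2  39. ] spin -0.025
```

Emit:
servo_tool:
  targets:
    - [10,-25,10,-0.025,0]
    - [20,-50,25,-0.025,0]
    - [31,-74,39,-0.025,0]
    - [31,-74,39,-0.025,0]
    - [31,-74,39,-0.025,0]
    - [31,-74,39,-0.025,0]

```text
time: 6.05
tool_pos: [0.4999, 0.1972, 0.2595]
tcp_rot: [0.0, 0.997, -0.071, -0.0]
force: [-0.5, -0.1, -1.1]
finger_gap: 0.0093
finger_force: 40.0
```

```bash
python3 - <<'E'
from h import *
go([.50,.20,.26],-8.1)
wi,wd,wk=shot('wrist','w3'); si,sd,sk=shot('side','s3')
p=ctrl.get_state()['tool_pos']; e=p+np.array([.02,-.003,-.045])
print(proj(wk,e),proj(sk,e),proj(wk,[.531,.1977,.119]),proj(sk,[.531,.1977,.119]))
u,v=proj(wk,e).astype(int); us,vs=proj(sk,e).astype(int)
a=cv2.resize(wi[max(v-80,0):v+120,max(u-100,0):u+100],(400,400),interpolation=cv2.INTER_CUBIC)
b=cv2.resize(si[vs-40:vs+60,us-50:us+50],(400,400),interpolation=cv2.INTER_CUBIC)
print(u-100,v-80,us-50,vs-40); cv2.imwrite('pics/m3.png',np.hstack([a,b]))
E
```

```text
t6.05 pos [0.4999 0.1972 0.2595] yaw -8.1 F [-0.5 -0.1 -1.1] gap 0.0093 ff 40.0 -> shift [-0.3 -2.8 -0.5] spin -0.000
[323.32912019 241.31808761] [301.53973575 291.1158108 ] [316.8771131  198.28935242] [295.83165064 329.28781954]
223 161 251 251
```

View pics/m3.png

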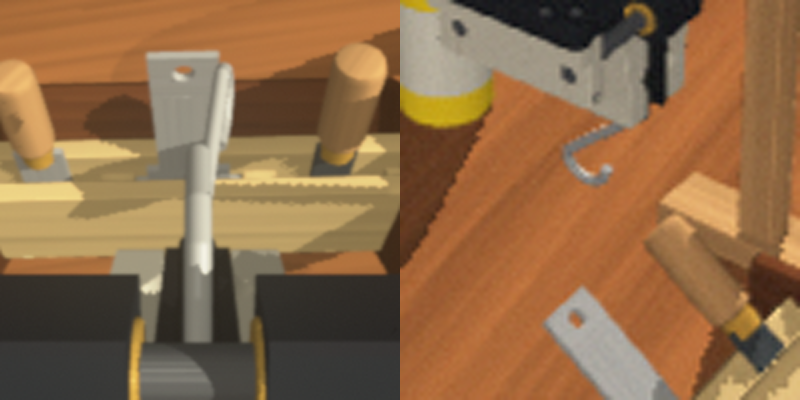

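Wrist crop: the hole is at (183,71), i.e. pixel (314.5,196.5). The lower bend leans right (-y) at about (225,75–130). Side crop: the tip is near (605,169), i.e. pixel (302,293).

```bash
python3 - <<'E'
from h import *
np.set_printoptions(precision=1,suppress=True)
s,M=frame(); yaw=np.radians(-8.1); X=np.array([np.cos(yaw),np.sin(yaw),0]);Y=np.array([-np.sin(yaw),np.cos(yaw),0]);Z=np.array([0,0,1.])
F=np.stack([X,Y,Z]); p=s["tool_pos"]; sl=p+[0,0,.019-.007]
def q(P): return F@(P-p)*1000
for n,(u0,u1,v0,v1),lo in(("s3",(285,312,280,300),100),("w3",(320,345,185,245),90)):
    im,d,k=load(n); r=im.astype(int); sat=r.max(2)-r.min(2)
    print(n)
    for v in range(v0,v1,1 if n=="s3" else 3):
        u=[x for x in range(u0,u1) if sat[v,x]<35 and r[v,x].max()>lo and q(pt(k,x,v,d[v,x]))[2]>-80]
        if u:
            print(v,u, q(pt(k,u[0],v,d[v,u[0]])),q(pt(k,u[-1],v,d[v,u[-1]])))
# model in-plane guess of tip & bottom rel sleeve (lean 10)
c,sn=np.cos(np.radians(10)),np.sin(np.radians(10))
for nm,(a,b) in dict(tip=(9,-66.5),bot=(22,-85.5),out=(35.5,-72),mid=(22,-83)).items():
    print(nm,"rel sleeve",(a*c-b*sn, a*sn+b*c))
E
```

```text
s3
280 [303, 304, 305, 306, 307, 308, 309, 310, 311] [ 0.3 22.7  3.6] [-10.5  13.3   2.5]
281 [304, 305, 306, 307, 308, 309] [-0.2 20.2  0. ] [-10.3  19.1   3.8]
282 [303, 304, 305, 306, 307, 308] [ 16.1   0.8 -21.3] [-9.3 20.8  2.2]
283 [301, 302, 303, 304, 305] [ 20.3   1.3 -25.2] [ 10.    3.  -19.6]
284 [298, 299, 300, 301, 302, 303] [ 29.1  -1.2 -32.9] [ 16.7  -0.  -26.7]
285 [296, 297, 298, 299, 300] [ 34.7  -2.4 -38.5] [ 23.3   0.4 -31.7]
286 [294, 295, 296, 297, 298] [ 41.3  -4.8 -45.3] [ 30.2  -2.6 -39. ]
287 [292, 293, 294, 295, 296] [ 46.3  -5.1 -50.1] [ 34.1  -1.5 -42.4]
288 [292, 293, 294] [ 43.1  -0.9 -48.4] [ 38.9  -1.6 -47. ]
289 [292, 293] [ 45.4  -3.8 -53.7] [ 45.8  -7.5 -56.2]
290 [292, 293] [ 46.6  -5.3 -57.6] [ 45.4  -7.  -58.1]
291 [292, 293, 294] [ 43.6  -1.4 -56.2] [ 44.6  -9.  -61.5]
292 [293, 294, 302] [ 46.1  -7.8 -63.8] [ 26.2  -9.8 -56. ]
293 [294, 295, 302, 303] [ 41.2  -4.5 -61.9] [ 20.6  -5.4 -53. ]
294 [295, 296, 297, 301, 302] [ 40.8  -7.  -65.7] [ 21.2  -2.9 -54. ]
295 [296, 297, 298, 299, 300, 301, 302] [ 37.2  -5.5 -65.5] [ 22.2  -4.3 -57.8]
296 [2
[... 1415 characters left out ...]
, 329, 330, 331, 332, 333, 334, 335] [48.2  1.7 32. ] [ 23.6  -7.9 -52.6]
236 [320, 321, 322, 323, 324, 325, 326, 327, 328, 329, 330, 331, 332] [47.5  1.7 33.9] [ 27.5  -5.3 -32.7]
239 [320, 321, 322, 323, 324, 325, 326, 327, 328, 329, 330, 331] [46.6  1.6 34.8] [ 26.4  -4.6 -30.3]
242 [320, 321, 322, 323, 324, 325, 326, 327, 328, 329, 330, 331] [45.8  1.6 36.2] [ 24.9  -4.6 -29. ]
tip rel sleeve (np.float64(20.410873591960737), np.float64(-63.92688197630946))
bot rel sleeve (np.float64(36.51268975679112), np.float64(-80.38080297387131))
out rel sleeve (np.float64(47.463344023952374), np.float64(-64.74164790970295))
mid rel sleeve (np.float64(36.0785693126238), np.float64(-77.9187835913408))
```

```bash
python3 - <<'E'
from h import *
np.set_printoptions(precision=4,suppress=True)
c={}
for n,(u0,u1,v0,v1) in dict(w3=(303,327,189,204),s3=(289,302,323,337)).items():
    im,d,k=load(n); r=im[v0:v1,u0:u1].astype(int); sat=r.max(2)-r.min(2)
    nb,lab,st,ce=cv2.connectedComponentsWithStats((sat>35).astype(np.uint8))
    for i in range(1,nb): print(n,st[i],ce[i]+[u0,v0])
    print('\n'.join(''.join('#' if x>35 else '.' for x in row) for row in sat))
    j=min(range(1,nb),key=lambda i:np.linalg.norm(ce[i]-np.array([(u1-u0)/2,(v1-v0)/2]))); c[n]=ce[j]+[u0,v0]
    print(onz(k,*c[n],.119))
w=load("w3")[2]; s=load("s3")[2]; t=load("top0")[2]
print("w-s",cross(w,c["w3"],s,c["s3"]),"w-t",cross(w,c["w3"],t,(209.3,291.8)))
im,d,k=load("w3")
for u,v in((303,196),(328,196),(305,215),(326,203)): print(pt(k,u,v,d[v,u]))
E
```

```text
w3 [ 7  4 10  5 36] [314.2778 195.3056]
........................
........................
........................
........................
...........##...........
........########........
.......##########.......
.......#########........
........#######.........
........................
........................
........................
........................
........................
........................
[0.534  0.1996 0.119 ]
s3 [ 0  0  7  6 25] [291.12 324.64]
s3 [ 8  0  5  5 15] [299.6667 324.3333]
s3 [ 4  6  4  4 12] [294.3333 330.6667]
s3 [ 0 12  1  2  2] [289.  335.5]
#######.#####
######...####
#####.....###
####.......##
##..........#
#............
....##.......
....###......
....####.....
.....###.....
.............
.............
#............
#............
[0.5317 0.2026 0.119 ]
w-s (array([0.5334, 0.1997, 0.116 ]), np.float64(0.0002283181390921879)) w-t (array([0.532 , 0.2   , 0.1065]), np.float64(0.0004206858406499876))
[0.5351 0.2097 0.1205]
[0.5321 0.1874 0.1213]
[0.5139 0.212  0.1045]
[0.5247 0.1901 0.1147]
```

Emit:
servo_tool:
  targets:
    - [12,-4,5,0,0]
    - [24,-8,20,0,0]
    - [36,-12,40,0,0]
    - [36,-12,58,0,0]
    - [36,-12,58,0,0]
    - [36,-12,58,0,0]

```text
time: 6.65
tool_pos: [0.5374, 0.2034, 0.2012]
tcp_rot: [0.001, 0.997, -0.071, -0.0]
force: [-0.5, -0.1, -0.3]
finger_gap: 0.0098
finger_force: 40.0
```

```bash
cat > look.py <<'E'
from h import *
import sys
np.set_printoptions(precision=1,suppress=True)
yaw=np.radians(-8.1); F=np.array([[np.cos(yaw),np.sin(yaw),0],[-np.sin(yaw),np.cos(yaw),0],[0,0,1]])
H=np.array([.533,.199,.119])
def rep():
    s=ctrl.get_state(); p=s["tool_pos"]; tip=p+F.T@np.array([.022,-.0057,-.052])
    print("t%.2f"%s["time"],"tcp",p.round(4),"tip-hole XYZ mm",F@(tip-H)*1000,"F",s["force"].round(1),"T",s["torque"].round(2)); return p,tip
if __name__=="__main__":
    p,tip=rep(); n=sys.argv[1]
    wi,wd,wk=shot('wrist','w'+n); si,sd,sk=shot('side','s'+n)
    print("hole",proj(wk,H),proj(sk,H),"tip",proj(wk,tip),proj(sk,tip))
    b=si[280:360,250:350]; w=wi[140:260,260:380]
    cv2.imwrite('pics/m%s.png'%n,np.hstack([cv2.resize(w,(400,400),interpolation=cv2.INTER_CUBIC),cv2.resize(b,(500,400),interpolation=cv2.INTER_CUBIC)[:,:400]]))
E
python3 look.py 4
```

```text
t6.65 tcp [0.5 0.2 0.2] tip-hole XYZ mm [25.7 -0.8 30.2] F [-0.5 -0.1 -0.3] T [-0.   0.2  0. ]
hole [328.7 256. ] [294.6 329.4] tip [331.1 235.4] [284.2 312.4]
```

View pics/m4.png

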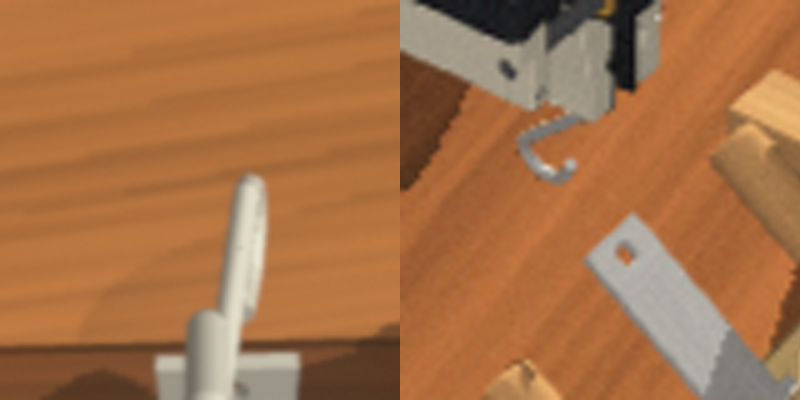

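Wrist crop: the tip is at about (250,318) and the hole, partly hidden behind the wire, at (241,388). Side crop: the tip is at (571,165) and the hole at (626,252), both near prediction. I refine the lateral offset numerically.

```bash
python3 - <<'E'
from look import *
im,d,k=load("w4"); s=load("s4")[2]; p,tip=rep(); r=im.astype(int); sat=r.max(2)-r.min(2)
for v in range(196,262,3):
    u=[x for x in range(300,355) if sat[v,x]<32 and r[v,x].max()>70]
    if u:
        e=u[-1]; q=F@(pt(k,e,v,d[v,e])-p)*1000; print(v,u[0],e,"right-edge rel tcp",q, "d",d[v,e-1:e+1])
for w in((333.7,235),(332.5,234),(331,235)): 
    P,res=cross(k,w,s,(284.2,312.7)); print("tip rel tcp",F@(P-p)*1000,res*1000)
P,res=cross(k,(328.5,256.4),s,(295.2,330.2)); print("hole",P,res)
E
```

```text
t6.75 tcp [0.5 0.2 0.2] tip-hole XYZ mm [26.3  0.1 32. ] F [-0.1  0.5  0.2] T [-0.1  0.1 -0. ]
196 331 337 right-edge rel tcp [ 47.8 -10.1 -52.6] d [0.2 0.2]
199 331 338 right-edge rel tcp [ 44.6 -11.1 -59.8] d [0.2 0.2]
202 330 338 right-edge rel tcp [ 41.9 -11.4 -63.4] d [0.2 0.2]
205 330 338 right-edge rel tcp [ 39.5 -11.5 -65.1] d [0.2 0.2]
208 329 338 right-edge rel tcp [ 37.3 -11.5 -65.8] d [0.2 0.2]
211 329 338 right-edge rel tcp [ 35.2 -11.6 -65.7] d [0.2 0.2]
214 328 337 right-edge rel tcp [ 33.3 -10.9 -65.1] d [0.2 0.2]
217 328 337 right-edge rel tcp [ 31.7 -10.8 -62.9] d [0.2 0.2]
220 328 337 right-edge rel tcp [ 29.6 -10.8 -63. ] d [0.2 0.2]
223 327 336 right-edge rel tcp [ 28.1 -10.1 -60.5] d [0.2 0.2]
226 327 336 right-edge rel tcp [ 26.8 -10.  -57.7] d [0.2 0.2]
229 326 335 right-edge rel tcp [ 25.2  -9.2 -56. ] d [0.2 0.2]
232 326 334 right-edge rel tcp [ 24.1  -8.5 -52.4] d [0.2 0.2]
235 318 333 right-edge rel tcp [ 21.4  -7.9 -54.7] d [0.2 0.2]
238 317 330 right-edge rel tcp [ 26.7  -5.3 -30.7] d [0.2 0.2]
241 317 330 right-edge rel tcp [ 25.4  -5.2 -29. ] d [0.2 0.2]
244 316 330 right-edge rel tcp [ 23.6  -5.2 -28.7] d [0.2 0.2]
247 308 348 right-edge rel tcp [  4.7 -20.2 -79.1] d [0.2 0.2]
250 307 349 right-edge rel tcp [  3.1 -20.8 -76.9] d [0.2 0.2]
253 308 349 right-edge rel tcp [  0.  -21.  -78.9] d [0.2 0.2]
256 308 348 right-edge rel tcp [ -3.7 -20.6 -82.3] d [0.3 0.3]
259 307 348 right-edge rel tcp [ -7.1 -20.9 -84.8] d [0.3 0.3]
tip rel tcp [ 21.7  -7.9 -55.3] 1.270068987506237
tip rel tcp [ 22.   -7.5 -55.4] 0.22993576687146033
tip rel tcp [ 21.4  -6.6 -54.6] 0.06142275106108302
hole [0.5 0.2 0.1] 0.00042882027274142683
```

Emit:
servo_tool:
  targets:
    - [-4,-0.7,10,0,0]
    - [-4,-0.7,20,0,0]
    - [-4,-0.7,30,0,0]
    - [-4,-0.7,36,0,0]
    - [-4,-0.7,39,0,0]
    - [-4,-0.7,39,0,0]
    - [-4,-0.7,39,0,0]

```text
time: 7.33
tool_pos: [0.5337, 0.2055, 0.1622]
tcp_rot: [0.0, 0.997, -0.071, -0.0]
force: [-0.0, -0.8, 0.2]
finger_gap: 0.01
finger_force: 40.0
```

```bash
python3 - <<'E'
from look import *
rep()
im,d,k=shot('side','s5'); si=im.astype(int); sat=si.max(2)-si.min(2)
p,tip=rep(); print(proj(k,tip),proj(k,H))
for row in range(316,338): print(row,''.join('#' if sat[row,x]<38 else '.' for x in range(268,312)))
E
```

```text
t7.33 tcp [0.5 0.2 0.2] tip-hole XYZ mm [21.8  0.8 -8.8] F [-0.  -0.8  0.2] T [-0.1  0.1  0. ]
t7.38 tcp [0.5 0.2 0.2] tip-hole XYZ mm [21.9  0.9 -8.5] F [ 0.7 -0.2 -0.2] T [-0.   0.1 -0. ]
[285.6 328.5] [294.6 329.4]
316 ###########################.................
317 ..#########################.................
318 ....#########..############.................
319 ......#######....#########..................
320 ........####....########....................
321 ..............#####..##.....................
322 ...........######...........................
323 .........#####..............#...............
324 ........###................###..............
325 ........##................#####.............
326 ........##...............#######............
327 ........###............##########...........
328 .........###..........############..........
329 ..........##.....##..####..########.........
330 ...........###..###.#####...#######.........
331 ............######.######....#######........
332 ..............###..#######...########.......
333 ....................##################......
334 .....................##################.....
335 ......................##################....
336 ......................##################....
337 .......................##################...
```

Emit:
servo_tool:
  targets:
    - [-3,0,0,0,0]
    - [-6,0,0,0,0]
    - [-9,0,0,0,0]
    - [-12,0,0,0,0]
    - [-15,0,0,0,0]
    - [-18,0,0,0,0]
    - [-18,0,0,0,0]
    - [-18,0,0,0,0]

```text
time: 8.05
tool_pos: [0.5156, 0.2081, 0.1625]
tcp_rot: [-0.0, 0.998, -0.071, 0.0]
force: [-0.2, -0.0, -1.2]
finger_gap: 0.0098
finger_force: 40.0
```

```bash
python3 - <<'E'
from look import *
im,d,k=shot('side','s6'); si=im.astype(int); sat=si.max(2)-si.min(2)
p,tip=rep(); print(proj(k,tip),proj(k,H))
for row in range(320,342): print(row,''.join('#' if sat[row,x]<38 else '.' for x in range(274,318)))
im,d,k=shot('wrist','w6'); si=im.astype(int); sat=si.max(2)-si.min(2)
print(proj(k,tip),proj(k,H))
v,u=proj(k,H)[::-1].astype(int)
for row in range(v-30,v+16): print(row,''.join('#' if sat[row,x]<35 else '.' for x in range(u-34,u+34)))
E
```

```text
t8.10 tcp [0.5 0.2 0.2] tip-hole XYZ mm [ 3.7  0.9 -8.5] F [0.  0.1 0.4] T [-0.1  0.1  0. ]
[292.9 332.1] [294.6 329.4]
320 ...#########################................
321 .....#######################................
322 .......#########..##########................
323 .........#######...########.................
324 ...........##############...................
325 ............#############...................
326 ..........#######..#######..................
327 .........#####...##########.................
328 .........##......###########................
329 .........##....####..########...............
330 .........###..#####...#######...............
331 ..........##.######....#######..............
332 ...........#########...########.............
333 ............####################............
334 .............####################...........
335 ..............###################...........
336 ................##################..........
337 .................##################.........
338 ..................##################........
339 ...................##################.......

[... 2783 characters left out ...]
###################################........
251 .........##################################################.........
252 .........##################################################.........
253 .........##################################################.........
254 ..........#################################################.........
255 ..........#################################################.........
256 ..........################################################..........
257 ..........#################################################.........
258 ..........#################################################.........
259 ..........################################################..........
```

Emit:
servo_tool:
  targets:
    - [-0.8,0,-2,0,0]
    - [-1.7,0,-4,0,0]
    - [-2.5,0,-6,0,0]
    - [-3,0,-7,0,0]
    - [-3.4,0,-8,0,0]
    - [-3.8,-0.2,-9,0,0]
    - [-4.2,-0.4,-10,0,0]
    - [-4.6,-0.5,-11,0,0]

```text
time: 8.82
tool_pos: [0.5112, 0.2092, 0.1735]
tcp_rot: [-0.0, 0.997, -0.071, -0.0]
force: [0.2, 0.4, -1.1]
finger_gap: 0.0097
finger_force: 40.0
```

```bash
cat > chk.py <<'E'
from look import *
import sys
im,d,k=shot('side','s'+sys.argv[1]); si=im.astype(int); sat=si.max(2)-si.min(2)
p,tip=rep(); print(proj(k,tip),proj(k,H))
for row in range(312,342): print(row,''.join(('#' if si[row,x].max()>140 else '+') if sat[row,x]<38 else '.' for x in range(274,318)))
E
python3 chk.py 7
```

```text
t8.87 tcp [0.5 0.2 0.2] tip-hole XYZ mm [-0.9  1.4  2.6] F [ 0.6  0.6 -0. ] T [-0.1  0.2  0.1]
[294.6 328.9] [294.6 329.4]
312 ########+++##################++++++##.......
313 ########++++##################+++++.........
314 ########++++##################+++++.........
315 ..#######+++##################++++..........
316 ....##########################+.............
317 ......########################..............
318 ........########++###########+..............
319 ..........######+#..#########+..............
320 ............#####...++######................
321 ..............###++++++####.................
322 ..............#++++++.......................
323 ...........#++++++....#.....................
324 ..........#++++......###....................
325 ..........+++.......#####...................
326 ...........++......#######..................
327 ...........++....##########.................
328 ...........###..############................
329 ............#################...............
330 .............##+#############...............
331 .............+++####+..#######..............
332 .............++######..########.............
333 ..............+#################............
334 ...............##################...........
335 ................##################..........
336 ................##################..........
337 .................##################.........
338 ..................+#################........
339 ...................+#################.......
340 ....................##################......
341 .....................##################.....
```

Emit:
servo_tool:
  targets:
    - [-0.4,-0.1,-1,0,0]
    - [-0.8,-0.2,-2,0,0]
    - [-1.2,-0.3,-3,0,0]
    - [-1.6,-0.4,-4,0,0]
    - [-1.6,-0.5,-5,0,0]
    - [-1.6,-0.5,-5,0,0]

```text
time: 9.37
tool_pos: [0.5096, 0.2099, 0.1785]
tcp_rot: [-0.0, 0.997, -0.071, -0.0]
force: [-0.2, -0.4, -1.3]
finger_gap: 0.0093
finger_force: 40.0
```

```bash
python3 chk.py 8
```

```text
t9.42 tcp [0.5 0.2 0.2] tip-hole XYZ mm [-2.6  1.7  7.4] F [ 0.4 -0.9 -0.4] T [-0.   0.4 -0. ]
[295.1 327.6] [294.6 329.4]
312 #########++++#################+++++.........
313 ..########+++#################+++++.........
314 ....##########################+.............
315 ......########################+.............
316 ........#########+############+.............
317 ..........#######+..##########+.............
318 ............####+#...########+..............
319 ..............##...#++++####................
320 ................#++++++...#.................
321 ..............++++++........................
322 ............+++++...........................
323 ...........+++........#.....................
324 ...........++........###....................
325 ...........#+.......#####...................
326 ............#+.....#######..................
327 ............###..##########.................
328 .............+##############................
329 ..............#####++#######................
330 ..............+####++++######...............
331 .............#+#####...#######..............
332 .............++#####...########.............
333 ..............+#####++##########............
334 ...............#####+############...........
335 ................####+#############..........
336 ................####+#############..........
337 .................+#################.........
338 ..................##+###############........
339 ...................++################.......
340 ....................##################......
341 .....................##################.....
```

Emit:
servo_tool:
  targets:
    - [-0.5,-0.1,-1,0,0]
    - [-1,-0.3,-2,0,0]
    - [-1.5,-0.4,-3,0,0]
    - [-2,-0.5,-4,0,0]
    - [-2,-0.5,-4,0,0]

```text
time: 9.83
tool_pos: [0.5076, 0.2106, 0.1825]
tcp_rot: [0.0, 0.997, -0.071, -0.0]
force: [-0.6, 0.4, -1.4]
finger_gap: 0.0095
finger_force: 40.0
```

```bash
python3 chk.py 9 | head -2; python3 - <<'E'
from h import *
a,_,_=load("s9"); w,_,k=shot("wrist","w9"); u,v=proj(k,[.533,.199,.119]).astype(int)
cv2.imwrite("pics/m9.png",np.hstack([cv2.resize(a[300:350,265:315],(400,400),interpolation=cv2.INTER_CUBIC),cv2.resize(w[v-40:v+40,u-40:u+40],(400,400),interpolation=cv2.INTER_CUBIC)]))
E
```

```text
t9.88 tcp [0.5 0.2 0.2] tip-hole XYZ mm [-4.7  2.2 11.4] F [-1.   0.1 -1.7] T [ 0.   0.4 -0.1]
[295.8 326.6] [294.6 329.4]
```

View pics/m9.png

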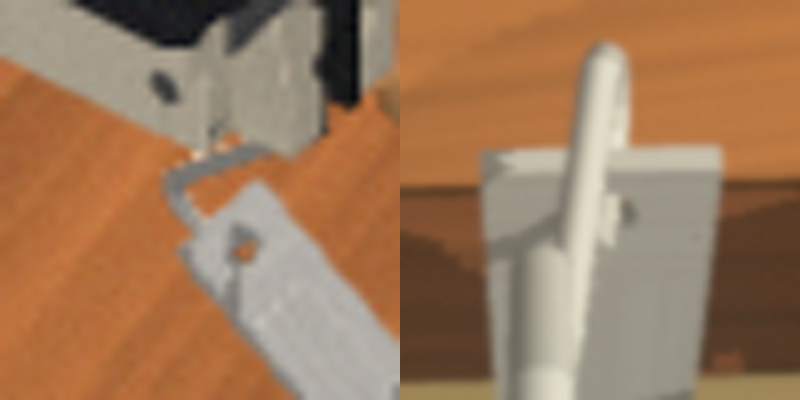

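Wrist crop: the tip stands above the plate at (612,225), beside the remaining open part of the hole at (630,208). Side crop: the wire passes under the handle end into the hole. It is threaded, so I start drawing along the slope.

Emit:
servo_tool:
  targets:
    - [1.6,0,-1.2,0,0]
    - [3.2,0,-2.5,0,0]
    - [4.7,0,-3.7,0,0]
    - [6.3,0,-5,0,0]
    - [8,0,-6.2,0,0]
    - [9.5,0,-7.4,0,0]
    - [11,0,-8.6,0,0]
    - [11,0,-8.6,0,0]

```text
time: 10.6
tool_pos: [0.5192, 0.2091, 0.1912]
tcp_rot: [-0.0, 0.997, -0.071, 0.0]
force: [-0.5, 0.9, -1.6]
finger_gap: 0.0095
finger_force: 40.0
```

```bash
python3 chk.py 10
```

```text
t10.65 tcp [0.5 0.2 0.2] tip-hole XYZ mm [ 6.8  2.3 20.2] F [-0.2  0.4 -1.5] T [-0.1  0.3 -0. ]
[291.  320.9] [294.6 329.4]
312 ...............#+++####.....................
313 .............++++++.........................
314 ..........++++++............................
315 ........+++++...............................
316 .......++++.................................
317 .......++........##.........................
318 .......++.......####........................
319 .......#+#.....######.......................
320 ........##....#######.......................
321 .........##..#########......................
322 ..........#############.....................
323 ..........#####+++######....................
324 ..........#####++++######...................
325 .........+#####...########..................
326 .........+######..########..................
327 .........######++##########.................
328 ..........#####+############................
329 ...........+###+#############...............
330 ............+##+##############..............
331 .............#+++##############.............
332 ..............++################............
333 ..............++################............
334 ...............+#################...........
335 ................+#################..........
336 .................##################.........
337 ..................+#################........
338 ...................##################.......
339 ...................+##################......
340 ....................##################......
341 .....................##################.....
```

Emit:
servo_tool:
  targets:
    - [3,0,-2.3,0,0]
    - [7,0,-5.5,0,0]
    - [11,0,-8.6,0,0]
    - [15,0,-11.7,0,0]
    - [19,0,-14.8,0,0]
    - [23,0,-18,0,0]
    - [26,0,-20.3,0,0]
    - [27.5,0,-21.5,0,0]

```text
time: 11.32
tool_pos: [0.5466, 0.2052, 0.2129]
tcp_rot: [-0.0, 0.997, -0.071, 0.0]
force: [-1.3, 0.6, -1.2]
finger_gap: 0.0096
finger_force: 40.0
```

```bash
cat > scr.py <<'E'
from look import *
import sys
def run(n):
    p,tip=rep(); si,sd,sk=shot('side','s'+n)
    u=F[0]*.788+np.array([0,0,.616]); print("proj hole drawn 0,20,40,60:",[proj(sk,H+u*a).round(1).tolist() for a in(0,.02,.04,.06)],"tip",proj(sk,tip))
    r=si.astype(int); m=((r.max(2)-r.min(2))<38)&(r.max(2)>100)
    # 3D of gray points near the tip, below TCP
    P=[]
    for v in range(250,370):
        for x in range(240,345):
            if m[v,x] and sd[v,x]>0:
                q=F@(pt(sk,x,v,sd[v,x])-p)*1000
                if q[2]<-48 and abs(q[1])<45 and abs(q[0])<160: P.append((*q,x,v))
    P=np.array(P); print("n",len(P)); 
    for z in range(-50,-220,-10):
        s=P[(P[:,2]<z)&(P[:,2]>=z-10)]
        if len(s): print(z,"X med %.0f Y %.0f..%.0f px u%d-%d v%d-%d"%(np.median(s[:,0]),s[:,1].min(),s[:,1].max(),s[:,3].min(),s[:,3].max(),s[:,4].min(),s[:,4].max()))
run(sys.argv[1])
E
python3 scr.py 11
```

```text
t11.32 tcp [0.5 0.2 0.2] tip-hole XYZ mm [34.6  2.3 41.9] F [-1.3  0.6 -1.2] T [-0.   0.5 -0. ]
proj hole drawn 0,20,40,60: [[294.6, 329.4], [288.1, 321.5], [281.7, 313.6], [275.2, 305.8]] tip [279.5 306.9]
n 1318
-50 X med 30 Y -21..9 px u269-282 v303-312
-60 X med 22 Y -24..12 px u270-287 v304-320
-70 X med 10 Y -24..10 px u277-292 v310-324
-80 X med -3 Y -23..12 px u282-298 v318-332
-90 X med -17 Y -23..11 px u287-302 v322-339
-100 X med -29 Y -24..10 px u294-308 v330-345
-110 X med -42 Y -36..24 px u298-317 v335-356
-120 X med -54 Y -38..23 px u301-322 v339-361
-130 X med -67 Y -40..24 px u305-327 v345-368
-140 X med -77 Y -43..21 px u310-330 v349-369
```

Emit:
servo_tool:
  targets:
    - [2,0,-1.6,0,0]
    - [4,0,-3.3,0,0]
    - [6,0,-5,0,0]
    - [7,0,-6,0,0]
    - [6,0,-8,0,0]
    - [5,0,-10,0,0]
    - [5,0,-10,0,0]

```text
time: 11.95
tool_pos: [0.5509, 0.2046, 0.223]
tcp_rot: [-0.0, 0.997, -0.071, 0.0]
force: [-0.7, 0.3, -1.6]
finger_gap: 0.0091
finger_force: 40.0
```

```bash
python3 scr.py 12
```

```text
t11.95 tcp [0.6 0.2 0.2] tip-hole XYZ mm [38.9  2.4 52. ] F [-0.7  0.3 -1.6] T [-0.   0.5 -0. ]
proj hole drawn 0,20,40,60: [[294.6, 329.4], [288.1, 321.5], [281.7, 313.6], [275.2, 305.8]] tip [277.6 302. ]
n 1422
-50 X med 31 Y -20..9 px u268-279 v298-307
-60 X med 23 Y -23..10 px u269-284 v300-314
-70 X med 12 Y -24..10 px u274-290 v305-320
-80 X med -1 Y -23..9 px u280-295 v312-327
-90 X med -13 Y -24..9 px u284-299 v318-333
-100 X med -25 Y -24..9 px u289-304 v324-338
-110 X med -37 Y -29..17 px u295-311 v330-347
-120 X med -48 Y -36..23 px u297-317 v334-356
-130 X med -60 Y -38..22 px u299-322 v339-362
-140 X med -72 Y -39..25 px u306-328 v345-368
-150 X med -81 Y -43..22 px u310-330 v351-369
-160 X med -83 Y -34..4 px u319-329 v357-368
```

Emit:
servo_tool:
  targets:
    - [-1,0,-2,0,0]
    - [-2,0,-4,0,0]
    - [-3,0,-6,0,0]
    - [-4,0,-8,0,0]
    - [-5,0,-10,0,0]
    - [-6,0,-12,0,0]
    - [-6,0,-12,0,0]

```text
time: 12.58
tool_pos: [0.545, 0.2055, 0.2351]
tcp_rot: [-0.0, 0.997, -0.071, 0.0]
force: [-0.8, -0.3, -1.2]
finger_gap: 0.0097
finger_force: 40.0
```

```bash
python3 scr.py 13
```

```text
t12.58 tcp [0.5 0.2 0.2] tip-hole XYZ mm [33.   2.4 64.1] F [-0.8 -0.3 -1.2] T [-0.   0.5  0. ]
proj hole drawn 0,20,40,60: [[294.6, 329.4], [288.1, 321.5], [281.7, 313.6], [275.2, 305.8]] tip [279.8 298.3]
n 1424
-50 X med 30 Y -23..9 px u270-282 v295-304
-60 X med 24 Y -25..9 px u271-286 v297-309
-70 X med 14 Y -22..10 px u276-289 v303-316
-80 X med 4 Y -24..10 px u280-294 v307-322
-90 X med -5 Y -25..9 px u285-298 v314-327
-100 X med -16 Y -25..10 px u288-302 v320-335
-110 X med -26 Y -25..10 px u294-308 v325-339
-120 X med -36 Y -36..24 px u296-314 v329-350
-130 X med -46 Y -40..23 px u299-319 v333-355
-140 X med -55 Y -39..23 px u302-323 v338-361
-150 X med -65 Y -39..22 px u305-328 v345-367
-160 X med -73 Y -43..22 px u310-329 v348-369
-170 X med -74 Y -8..-6 px u320-321 v363-364
```

Emit:
servo_tool:
  targets:
    - [-3.5,0,-3.5,0,0]
    - [-7,0,-7,0,0]
    - [-11,0,-10,0,0]
    - [-15,0,-13,0,0]
    - [-19,0,-16,0,0]
    - [-23,0,-19,0,0]
    - [-27,0,-22,0,0]
    - [-30,0,-24,0,0]

```text
time: 13.3
tool_pos: [0.5148, 0.2097, 0.259]
tcp_rot: [-0.0, 0.997, -0.071, 0.0]
force: [-0.3, -0.3, -2.0]
finger_gap: 0.0096
finger_force: 40.0
```

```bash
python3 scr.py 14
```

```text
t13.30 tcp [0.5 0.2 0.3] tip-hole XYZ mm [ 2.5  2.3 88. ] F [-0.3 -0.3 -2. ] T [-0.   0.4  0. ]
proj hole drawn 0,20,40,60: [[294.6, 329.4], [288.1, 321.5], [281.7, 313.6], [275.2, 305.8]] tip [292.4 294.3]
n 1337
-50 X med 32 Y -21..9 px u282-293 v290-300
-60 X med 29 Y -25..11 px u282-296 v292-305
-70 X med 22 Y -24..11 px u287-299 v297-310
-80 X med 17 Y -25..9 px u289-301 v303-315
-90 X med 11 Y -24..9 px u292-304 v307-320
-100 X med 5 Y -23..10 px u294-306 v313-325
-110 X med -1 Y -23..9 px u297-308 v317-331
-120 X med -7 Y -24..8 px u300-310 v323-336
-130 X med -13 Y -31..15 px u301-315 v327-343
-140 X med -20 Y -37..23 px u301-319 v331-350
-150 X med -25 Y -40..24 px u302-322 v333-356
-160 X med -31 Y -38..24 px u305-325 v339-361
-170 X med -37 Y -39..23 px u308-327 v344-365
-180 X med -43 Y -40..22 px u310-329 v349-369
-190 X med -44 Y -44..6 px u317-329 v350-366
```

Emit:
servo_tool:
  targets:
    - [-5,0,-3,0,0]
    - [-11,0,-6,0,0]
    - [-17,0,-9,0,0]
    - [-23,0,-11.5,0,0]
    - [-29,0,-14,0,0]
    - [-35,0,-16,0,0]
    - [-41,0,-18,0,0]
    - [-46,0,-19,0,0]

```text
time: 14.02
tool_pos: [0.4691, 0.2162, 0.2779]
tcp_rot: [-0.0, 0.997, -0.071, 0.0]
force: [-0.1, -0.5, -1.5]
finger_gap: 0.0094
finger_force: 40.0
```

```bash
python3 scr.py 15
```

```text
t14.02 tcp [0.5 0.2 0.3] tip-hole XYZ mm [-43.7   2.3 106.9] F [-0.1 -0.5 -1.5] T [-0.1  0.2  0. ]
proj hole drawn 0,20,40,60: [[294.6, 329.4], [288.1, 321.5], [281.7, 313.6], [275.2, 305.8]] tip [312.6 295.3]
n 1082
-50 X med 32 Y -22..9 px u301-313 v291-300
-60 X med 31 Y -23..11 px u303-314 v292-305
-70 X med 29 Y -25..9 px u304-315 v298-310
-80 X med 26 Y -23..10 px u305-316 v302-315
-90 X med 25 Y -23..10 px u306-316 v306-318
-100 X med 22 Y -24..9 px u307-317 v311-322
-110 X med 20 Y -25..9 px u308-318 v315-327
-120 X med 18 Y -24..9 px u309-319 v320-332
-130 X med 16 Y -22..9 px u310-320 v324-337
-140 X med 14 Y -30..15 px u309-322 v328-343
-150 X med 12 Y -39..22 px u308-325 v330-350
-160 X med 10 Y -39..22 px u308-326 v334-354
-170 X med 8 Y -38..23 px u309-327 v337-358
-180 X med 6 Y -39..23 px u310-327 v341-363
-190 X med 4 Y -40..24 px u311-328 v344-367
-200 X med 2 Y -45..23 px u311-329 v349-369
-210 X med 2 Y -17..12 px u315-323 v360-369
```

Emit:
servo_tool:
  targets:
    - [-4,0,-3,0,0]
    - [-9,0,-7,0,0]
    - [-14,0,-12,0,0]
    - [-18,0,-20,0,0]
    - [-20,0,-32,0,0]
    - [-20,0,-46,0,0]
    - [-20,0,-60,0,0]
    - [-20,0,-75,0,0]

```text
time: 14.73
tool_pos: [0.4496, 0.2189, 0.3538]
tcp_rot: [-0.0, 0.997, -0.071, 0.0]
force: [-0.5, 0.5, -1.0]
finger_gap: 0.0096
finger_force: 40.0
```

```bash
python3 scr.py 16
```

```text
t14.73 tcp [0.4 0.2 0.4] tip-hole XYZ mm [-63.3   2.2 182.8] F [-0.5  0.5 -1. ] T [-0.   0.2  0. ]
proj hole drawn 0,20,40,60: [[294.6, 329.4], [288.1, 321.5], [281.7, 313.6], [275.2, 305.8]] tip [322.3 264.8]
n 1005
-50 X med 34 Y -24..7 px u310-323 v260-270
-60 X med 32 Y -21..10 px u311-322 v263-275
-70 X med 31 Y -24..11 px u312-323 v267-279
-80 X med 30 Y -24..10 px u313-323 v271-284
-90 X med 30 Y -23..10 px u313-323 v276-289
-100 X med 29 Y -23..10 px u313-324 v281-294
-110 X med 28 Y -25..9 px u314-324 v286-299
-120 X med 27 Y -22..10 px u314-324 v291-302
-130 X med 26 Y -24..9 px u315-325 v296-307
-140 X med 25 Y -29..16 px u313-327 v299-313
-150 X med 24 Y -37..23 px u311-329 v302-321
-160 X med 23 Y -34..22 px u312-329 v307-324
-170 X med 22 Y -39..23 px u312-330 v309-329
-180 X med 21 Y -39..22 px u312-330 v313-333
-190 X med 21 Y -37..23 px u313-330 v317-337
-200 X med 20 Y -38..22 px u313-331 v321-342
-210 X med 20 Y -34..21 px u313-330 v326-342
```

Emit:
servo_tool:
  targets:
    - [0,2,-12,0,0]
    - [0,6,-22,0,0]
    - [0,12,-30,0,0]
    - [0,20,-36,0,0]
    - [1,30,-40,0,0]
    - [2,42,-40,0,0]
    - [3,56,-40,0,0]
    - [4,70,-40,0,0]

```text
time: 15.45
tool_pos: [0.4436, 0.1474, 0.392]
tcp_rot: [0.0, 0.997, -0.071, -0.0]
force: [-0.5, 0.8, -1.5]
finger_gap: 0.0097
finger_force: 40.0
```

Emit:
servo_tool:
  targets:
    - [1,15,0,0,0]
    - [2,31,0,0,0]
    - [3,47,0,0,0]
    - [4,63,0,0,0]
    - [5,79,0,0,0]
    - [6,95,0,0,0]
    - [7,111,0,0,0]
    - [7,127,0,0,0]

```text
time: 16.12
tool_pos: [0.4324, 0.0204, 0.3922]
tcp_rot: [0.0, 0.997, -0.071, -0.0]
force: [-0.1, 0.5, -1.8]
finger_gap: 0.0098
finger_force: 40.0
```

Emit:
servo_tool:
  targets:
    - [0,16,0,0.003,0]
    - [0,32,0,0.006,0]
    - [0,48,0,0.01,0]
    - [0,64,0,0.014,0]
    - [0,80,0,0.018,0]
    - [0,95,0,0.022,0]
    - [0,109,0,0.026,0]
    - [0,122,0,0.026,0]

```text
time: 16.78
tool_pos: [0.4147, -0.1003, 0.3923]
tcp_rot: [0.0, 0.996, -0.084, -0.0]
force: [-1.1, -0.1, -2.2]
finger_gap: 0.0095
finger_force: 40.0
```

```bash
python3 -c "
from h import *
go([.4079,-.1563,.30],-9.6)"
```

```text
t16.78 pos [ 0.4147 -0.1003  0.3923] yaw -9.7 F [-1.1 -0.1 -2.2] gap 0.0095 ff 40.0 -> shift [ 2.8 56.4 92.3] spin -0.001
```

Emit:
servo_tool:
  targets:
    - [0,12,3,0,0]
    - [1,23,10,0,0]
    - [1,33,20,0,0]
    - [2,42,32,0,0]
    - [2,49,45,0,0]
    - [3,53,58,0,0]
    - [3,55,70,0,0]
    - [3,56,79,0,0]

```text
time: 17.45
tool_pos: [0.4081, -0.1551, 0.3117]
tcp_rot: [0.0, 0.996, -0.084, -0.001]
force: [-0.2, -0.9, -1.9]
finger_gap: 0.0097
finger_force: 40.0
```

Emit:
servo_tool:
  targets:
    - [0,0,6,0,0]
    - [0,0,10,0,0]
    - [0,0,13,0,0]
    - [0,0,14,0,0]
    - [0,0,14,0,0]
    - [0,0,14,0,0]
    - [0,0,14,0,0]
    - [0,0,14,0,0]

```text
time: 18.12
tool_pos: [0.4095, -0.1541, 0.2998]
tcp_rot: [-0.0, 0.996, -0.084, 0.0]
force: [-0.2, -0.1, -2.0]
finger_gap: 0.0095
finger_force: 40.0
```

```bash
python3 - <<'E'
from h import *
go([.4781,-.168,.298],-9.6)
im,d,k=shot('side','s17'); p=ctrl.get_state()['tool_pos']; print(proj(k,p))
r=im.astype(int); 
yaw=np.radians(-9.6); F=np.array([[np.cos(yaw),np.sin(yaw),0],[-np.sin(yaw),np.cos(yaw),0],[0,0,1]])
m=((r.max(2)-r.min(2))<38)&(r.max(2)>90); P=[]
for v in range(150,300):
    for x in range(350,490):
        if m[v,x] and d[v,x]>0:
            q=F@(pt(k,x,v,d[v,x])-p)*1000
            if -225<q[2]<-15 and abs(q[1])<50 and abs(q[0]-20)<45: P.append(q)
P=np.array(P)
for z in range(-20,-220,-15):
    s=P[(P[:,2]<z)&(P[:,2]>=z-15)]
    if len(s): print(z,len(s),"X %.0f..%.0f med %.0f Y %.0f..%.0f"%(s[:,0].min(),s[:,0].max(),np.median(s[:,0]),s[:,1].min(),s[:,1].max()))
E
```

```text
t18.12 pos [ 0.4095 -0.1541  0.2998] yaw -9.6 F [-0.2 -0.1 -2. ] gap 0.0095 ff 40.0 -> shift [69.9  2.2  1.8] spin -0.000
[420.02149104 188.01588278]
-20 11 X 15..29 med 21 Y -1..3
-35 13 X 30..44 med 35 Y -6..2
-50 48 X 21..48 med 33 Y -21..12
-65 35 X 28..37 med 34 Y -19..10
-80 36 X 30..37 med 33 Y -20..10
-95 41 X 31..37 med 33 Y -24..9
-110 37 X 30..36 med 32 Y -24..8
-125 40 X 30..35 med 32 Y -26..10
-140 45 X 29..36 med 31 Y -33..13
-155 63 X 29..35 med 31 Y -40..20
-170 64 X 28..33 med 31 Y -43..21
-185 57 X 28..32 med 30 Y -39..18
-200 46 X 28..32 med 30 Y -43..19
```

Emit:
servo_tool:
  targets:
    - [3,0.3,3,0,0]
    - [9,0.6,6,0,0]
    - [17,1,8,0,0]
    - [27,1.3,8,0,0]
    - [38,1.6,8,0,0]
    - [49,2,8,0,0]
    - [59,2,8,0,0]
    - [66,2,8,0,0]

```text
time: 18.83
tool_pos: [0.4757, -0.1675, 0.2911]
tcp_rot: [0.0, 0.996, -0.084, -0.0]
force: [-0.7, 0.4, -1.8]
finger_gap: 0.0101
finger_force: 40.0
```

Emit:
servo_tool:
  targets:
    - [2.5,0,0,0,0]
    - [4,0,0,0,0]
    - [4,0,5,0,0]
    - [4,0,11,0,0]
    - [4,0,18,0,0]
    - [4,0,25,0,0]
    - [4,0,31,0,0]
    - [4,0,36,0,0]

```text
time: 19.5
tool_pos: [0.4776, -0.1678, 0.2546]
tcp_rot: [-0.0, 0.996, -0.084, -0.0]
force: [0.3, 0.3, -0.9]
finger_gap: 0.0096
finger_force: 40.0
```

```bash
python3 - <<'E'
from h import *
go([.4781,-.168,.2424],-9.6)
E
```

```text
t19.50 pos [ 0.4776 -0.1678  0.2546] yaw -9.6 F [ 0.3  0.3 -0.9] gap 0.0096 ff 40.0 -> shift [ 0.6  0.1 12.2] spin -0.000
```

Emit:
servo_tool:
  targets:
    - [0,0,2,0,0]
    - [0,0,4,0,0]
    - [0,0,6,0,0]
    - [0,0,8,0,0]
    - [0,0,9.5,0,0]
    - [0,0,11,0,0]
    - [0,0,12,0,0]
    - [0,0,12,0,0]

```text
time: 20.17
tool_pos: [0.478, -0.1678, 0.2433]
tcp_rot: [-0.0, 0.996, -0.084, -0.0]
force: [0.3, -0.3, -2.4]
finger_gap: 0.0093
finger_force: 40.0
```

Emit:
servo_tool:
  targets:
    - [0,0,0.7,0,0]
    - [0,0,1.4,0,0]
    - [0,0,2,0,0]
    - [0,0,2,0,0]

```text
time: 20.5
tool_pos: [0.4783, -0.168, 0.242]
tcp_rot: [0.0, 0.996, -0.084, 0.0]
force: [-0.8, 0.1, 1.5]
finger_gap: 0.0095
finger_force: 40.0
```

Contact on the rod felt. I relax the grip so the hook can settle to its loaded attitude inside the pads.

Emit:
servo_tool:
  targets:
    - [0,0,0,0,0]
    - [0,0,0,0,0]
    - [0,0,0,0,0]
    - [0,0,0,0,0]
    - [0,0,0,0,0]
    - [0,0,0,0,0]
    - [0,0,0,0,0]
    - [0,0,0,0,0]
  force: 3

```text
time: 21.17
tool_pos: [0.4784, -0.1679, 0.2418]
tcp_rot: [0.0, 0.996, -0.084, 0.0]
force: [0.9, -1.3, 4.5]
finger_gap: 0.0098
finger_force: 3.0
```

```bash
cat > hang.py <<'E'
from h import *
import sys
s=ctrl.get_state(); print("t",s["time"],"F",s["force"].round(1),"gap",s["finger_gap"],s["finger_force"])
im,d,k=shot('side','h'+sys.argv[1]); p=np.array([.5002,-.168,.29])
r=im.astype(int); yaw=np.radians(-9.6); F=np.array([[np.cos(yaw),np.sin(yaw),0],[-np.sin(yaw),np.cos(yaw),0],[0,0,1]])
m=((r.max(2)-r.min(2))<38)&(r.max(2)>90); P=[]
for v in range(150,300):
    for x in range(340,480):
        if m[v,x] and d[v,x]>0:
            q=F@(pt(k,x,v,d[v,x])-p)*1000
            if -275<q[2]<30 and abs(q[1])<50 and abs(q[0])<55: P.append(q)
P=np.array(P)
for z in range(30,-270,-20):
    s=P[(P[:,2]<z)&(P[:,2]>=z-20)]
    if len(s): print(z,len(s),"X %.0f..%.0f med %.1f Y %.0f..%.0f"%(s[:,0].min(),s[:,0].max(),np.median(s[:,0]),s[:,1].min(),s[:,1].max()))
E
python3 hang.py 1
```

```text
t 21.1667 F [ 0.9 -1.3  4.5] gap 0.009838134460989235 3.0010126903653145
10 21 X -34..-31 med -32.6 Y -10..25
-10 70 X -35..-10 med -31.8 Y -27..24
-30 92 X -34..-10 med -27.3 Y -23..22
-50 8 X -18..-6 med -11.9 Y -2..4
-70 15 X -8..14 med 3.2 Y -8..-0
-90 34 X -2..27 med 12.8 Y -25..6
-110 55 X 5..23 med 11.9 Y -26..6
-130 53 X 10..15 med 11.5 Y -30..7
-150 45 X 7..13 med 10.6 Y -26..9
-170 46 X 8..14 med 10.8 Y -30..6
-190 67 X 7..15 med 10.2 Y -44..19
-210 78 X 6..13 med 9.6 Y -42..21
-230 80 X 6..12 med 9.0 Y -43..19
-250 40 X 7..10 med 8.7 Y -42..18
```

Emit:
servo_tool:
  targets:
    - [-0.5,0,-1,0,0]
    - [-1,0,-1.5,0,0]
    - [-1.5,0,-2,0,0]
    - [-2,0,-2.5,0,0]
    - [-2.5,0,-2.8,0,0]
    - [-3,0,-3.1,0,0]
    - [-3.5,0,-3.3,0,0]
    - [-3.5,0,-3.3,0,0]

```text
time: 21.88
tool_pos: [0.4742, -0.1672, 0.2445]
tcp_rot: [-0.0, 0.996, -0.084, -0.0]
force: [-0.5, 0.2, -1.5]
finger_gap: 0.0099
finger_force: 3.0
```

```bash
python3 hang.py 2 | grep -v "^-[135]0 "
```

```text
t 21.8833 F [-0.5  0.2 -1.5] gap 0.009930410583743532 2.9997145012021065
10 31 X -38..-4 med -36.6 Y -22..50
-70 12 X -13..4 med -6.5 Y -7..1
-90 32 X -13..15 med 0.7 Y -25..7
-110 50 X -7..11 med -1.2 Y -25..11
-130 52 X -5..2 med -1.5 Y -25..9
-150 50 X -4..1 med -2.0 Y -29..5
-170 45 X -5..1 med -2.9 Y -30..7
-190 64 X -6..1 med -3.2 Y -38..15
-210 82 X -6..1 med -3.9 Y -44..17
-230 80 X -8..0 med -4.6 Y -41..20
-250 43 X -7..-3 med -4.7 Y -42..17
```

Emit:
servo_tool:
  targets:
    - [0,0,0.5,0,0]
    - [0,0,1,0,0]
    - [0,0,1,0,0]
    - [0,0,1,0,0.15]
    - [0,0,1,0,0.15]
    - [0,0,1,0,0.2]
    - [0,0,1,0,0.3]
    - [0,0,1,0,0.4]

```text
time: 22.6
tool_pos: [0.4746, -0.1673, 0.2438]
tcp_rot: [0.0, 0.996, -0.084, -0.0]
force: [0.8, -0.8, -0.3]
finger_gap: 0.0255
finger_force: 0.0
```

Emit:
servo_tool:
  targets:
    - [-1,0,0,0,1]
    - [-2,0,0,0,1]
    - [-2,0,0,0,1]
    - [-2,0,0,0,1]
    - [-2,0,0,0,1]
    - [-2,0,0,0,1]
    - [-2,0,0,0,1]
    - [-2,0,0,0,1]

```text
time: 23.27
tool_pos: [0.4726, -0.1669, 0.2438]
tcp_rot: [0.0, 0.996, -0.084, -0.0]
force: [-0.4, 0.4, 0.2]
finger_gap: 0.0785
finger_force: 0.0
```

```bash
python3 hang.py 3 | grep -v "^-[135]0 "
```

```text
t 23.2667 F [-0.4  0.4  0.2] gap 0.07847351382871325 0.0
30 19 X -38..-20 med -28.6 Y -50..-41
10 32 X -40..-3 med -29.6 Y -50..49
-70 7 X -5..5 med -1.0 Y -3..3
-90 36 X -11..18 med 2.6 Y -17..12
-110 48 X -6..16 med 1.8 Y -20..14
-130 51 X -1..4 med 1.4 Y -24..14
-150 46 X -1..4 med 0.9 Y -18..12
-170 49 X -1..4 med 1.3 Y -23..11
-190 65 X -2..4 med 0.7 Y -34..27
-210 80 X -2..4 med 0.1 Y -37..27
-230 71 X -4..2 med -0.3 Y -35..26
-250 41 X -3..2 med -0.5 Y -35..25
```

Emit:
servo_tool:
  targets:
    - [0,0,-8,0,1]
    - [0,0,-20,0,1]
    - [0,0,-40,0,1]
    - [0,0,-65,0,1]
    - [0,0,-95,0,1]
    - [-5,0,-125,0,1]
    - [-10,0,-140,0,1]
    - [-10,0,-145,0,1]

```text
time: 23.98
tool_pos: [0.4631, -0.1656, 0.393]
tcp_rot: [0.0, 0.996, -0.084, 0.003]
force: [-0.8, 0.0, 0.1]
finger_gap: 0.0877
finger_force: 0.0
```

Emit:
servo_tool:
  targets:
    - [0,0,0,0,1]
    - [0,0,0,0,1]
    - [0,0,0,0,1]
    - [0,0,0,0,1]
    - [0,0,0,0,1]
    - [0,0,0,0,1]
    - [0,0,0,0,1]
    - [0,0,0,0,1]

```text
time: 24.65
tool_pos: [0.4628, -0.1653, 0.3885]
tcp_rot: [0.0, 0.996, -0.084, -0.0]
force: [-0.1, 0.1, -0.2]
finger_gap: 0.0875
finger_force: 0.0
```

Emit:
servo_tool:
  targets:
    - [0,0,0,0,1]
    - [0,0,0,0,1]
    - [0,0,0,0,1]
    - [0,0,0,0,1]
    - [0,0,0,0,1]
    - [0,0,0,0,1]
    - [0,0,0,0,1]
    - [0,0,0,0,1]

```text
time: 25.32
tool_pos: [0.4627, -0.1653, 0.3888]
tcp_rot: [0.0, 0.996, -0.084, 0.0]
force: [0.4, -1.5, -0.6]
finger_gap: 0.0878
finger_force: 0.0
```

```bash
python3 - <<'E'
from h import *
L=[]
for i in range(14):
    im,d,k=shot('side','f%d'%i); r=im[215:300,360:430].astype(int); L.append(im[150:300,330:450].astype(float))
    m=((r.max(2)-r.min(2))<38)&(r.max(2)>90); v,u=np.where(m); print(len(u),u.mean().round(2),v.mean().round(2),end=' | ')
print(ctrl.get_state()['time']); print([np.abs(a-L[0]).mean().round(2) for a in L])
cv2.imwrite('pics/fin.png',cv2.resize(L[-1].astype(np.uint8),None,fx=4,fy=4,interpolation=cv2.INTER_CUBIC))
E
```

```text
485 16.5 33.92 | 488 16.48 34.08 | 489 16.48 34.01 | 492 16.52 34.04 | 498 16.51 34.22 | 506 16.57 34.18 | 509 16.62 34.21 | 509 16.67 34.3 | 507 16.71 34.12 | 504 16.75 34.0 | 503 16.78 33.9 | 502 16.77 33.96 | 502 16.76 33.83 | 499 16.74 33.91 | 26.0167
[np.float64(0.0), np.float64(2.32), np.float64(2.3), np.float64(2.35), np.float64(2.37), np.float64(2.41), np.float64(2.43), np.float64(2.44), np.float64(2.43), np.float64(2.43), np.float64(2.41), np.float64(2.42), np.float64(2.4), np.float64(2.4)]
```

View pics/fin.png

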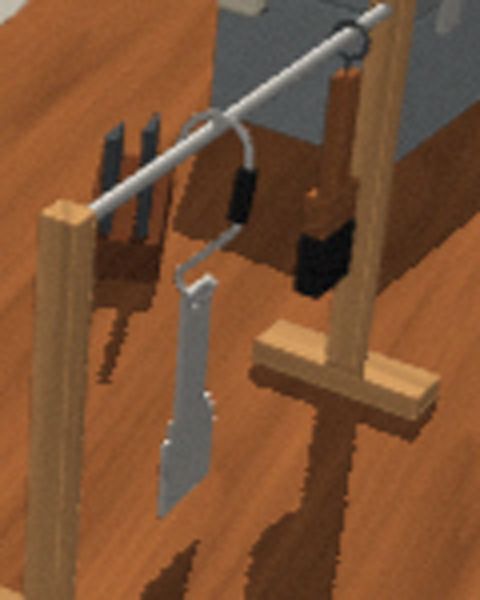

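The scraper hangs free from the hook, well clear of the brush and posts. I let the last small swing (about 0.3 px) die down.

```bash
python3 - <<'E'
from h import *
a=[]
for i in range(150):
    im,_=ctrl.read_camera('side'); r=im[215:300,360:430].astype(int)
    m=((r.max(2)-r.min(2))<38)&(r.max(2)>90); v,u=np.where(m); a.append((len(u),u.mean(),v.mean()))
a=np.array(a).reshape(10,15,3)
for b in a: print(b.min(0).round(2),b.max(0).round(2))
print(ctrl.get_state()['time'])
E
```

```text
[486.    16.69  33.78] [499.    16.75  33.91]
[491.    16.69  33.77] [496.    16.74  33.95]
[492.    16.71  33.82] [495.    16.74  33.93]
[492.    16.71  33.75] [496.    16.74  33.93]
[492.    16.71  33.77] [496.    16.74  33.94]
[492.    16.71  33.82] [495.    16.73  33.93]
[493.    16.71  33.76] [496.    16.74  33.93]
[492.    16.71  33.82] [495.    16.72  33.95]
[492.    16.71  33.8 ] [494.    16.73  33.93]
[491.    16.71  33.82] [495.    16.72  33.93]
33.5167
```

Emit:
servo_tool:
  targets:
    - [0,0,0,0,1]
    - [0,0,0,0,1]
    - [0,0,0,0,1]
    - [0,0,0,0,1]
    - [0,0,0,0,1]
    - [0,0,0,0,1]
    - [0,0,0,0,1]
    - [0,0,0,0,1]

```text
time: 34.18
tool_pos: [0.4628, -0.1652, 0.3888]
tcp_rot: [0.0, 0.996, -0.084, 0.0]
force: [0.4, 0.7, 0.3]
finger_gap: 0.0879
finger_force: 0.0
```

Emit:
servo_tool:
  targets:
    - [0,0,0,0,1]
    - [0,0,0,0,1]
    - [0,0,0,0,1]
    - [0,0,0,0,1]
    - [0,0,0,0,1]
    - [0,0,0,0,1]
    - [0,0,0,0,1]
    - [0,0,0,0,1]

```text
time: 34.85
tool_pos: [0.4628, -0.1652, 0.3888]
tcp_rot: [-0.0, 0.996, -0.084, -0.0]
force: [0.1, -0.4, -0.1]
finger_gap: 0.0873
finger_force: 0.0
```

Emit:
servo_tool:
  targets:
    - [0,0,0,0,1]
    - [0,0,0,0,1]
    - [0,0,0,0,1]
    - [0,0,0,0,1]
    - [0,0,0,0,1]
    - [0,0,0,0,1]
    - [0,0,0,0,1]
    - [0,0,0,0,1]

```text
time: 35.52
tool_pos: [0.4627, -0.1652, 0.3888]
tcp_rot: [-0.0, 0.996, -0.084, -0.0]
force: [0.2, -0.4, -0.2]
finger_gap: 0.0875
finger_force: 0.0
```

It now hangs still, so I hand the job in.

```bash
python3 -c "
from workcell import ctrl
print(ctrl.close_job())"
```

```text
the job is handed in; nothing more can be done
None
```

The hook and scraper are back on the rail, with the scraper hanging free and still and the gripper clear of everything; I handed the job in at about 35.5 s and got no verdict back.

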